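Hang the accessory tray on the slotted uprights beside the microscope

ROBOT

A 6-joint arm with a two-finger parallel gripper is mounted at the origin on the work surface. World frame = base frame: x ahead of the robot, y to its left, z up, the work surface at z = 0. Lengths are in m, angles in degrees, forces in N, time in s.
With the tool pointing down it reaches from about 0.325 to 0.85 m from the base axis. Payload 15.5 kg.
Tool frame: the origin (TCP) lies at the very end of the fingers, on their centre line; the grasp point (between the pads) lies arm.grip_depth behind it (arm.grip_depth is the distance from the TCP to the grasp point, in m); z points along the fingers, y is the line along which they close (so a half turn about z gives the same grasp; the last joint's range is limited). The gripper opens to 91 mm and grips with 3 to 60 N. Pads are 32 mm wide; open, the fingers measure 118 mm over their backs; the gripper's body (76 mm by 178 mm) begins 60 mm behind the grasp point.
Start: joints at [-71.763, 28.281, 77.091, -0, 74.628, -5.472], TCP at [0.251, -0.572, 0.182] pointing down, gripper open.
Joint ranges: [-166.48, 166.48], [-47.26, 123.95], [12.59, 153.08], [-70.14, 250.14], [6.76, 159.57], [-176.63, 176.63]. Speed limits (degrees/s): [108.29, 108.29, 147.25, 172.46, 172.46, 172.46].

INTERFACE

Orientations are given as a 3x3 rotation matrix whose columns are the frame's x, y, z axes.
In Python, from rig import arm gives the robot as it stands. Calls block until the motion is done:
- arm.move_to(position, orientation): joint-space move of the TCP to a pose.
- arm.move_l(position, orientation=None, feed=0.15): straight line of the TCP; orientation=None keeps the orientation; feed is the mean speed in m/s.
- arm.move_joints(angles): joint-space move.
- arm.grip(opening): finger opening in m; the grip force is fixed at half the most; returns when the fingers have stopped.
- arm.sleep(seconds).
- arm.solve_ik(position, orientation): joint angles nearest the present ones, or None.
- arm.snapshot(name): name is "scene" or "top" or "wrist"; returns the picture (480x640x3 uint8, red, green, blue); there is no depth.
- arm.get_calibration(name): a dict with "intrinsics" (3x3 intrinsics, pixels), "cam_to_world" (4x4, takes a point from camera to world coordinates). Camera axes: x right, y down, z forward; pixel columns grow to the right and rows downward; lengths in m; the calibration is good to about 2 mm. A picture is of the moment at which its call begins: read the wrist's pose just before it. get_calibration takes no time and is no camera call; for the wrist camera it gives the pose at the moment of the call.
A pose or a line that the arm cannot do raises arm.Unreachable and nothing moves.
- arm.sign_off(): hands the job in; it is judged then, once.
Readings, each from a call of its own:
- arm.current_t(): time.
- arm.current_joint_positions(): joint angles.
- arm.current_dq(): joint speeds.
- arm.current_tau(): joint torques, N m.
- arm.current_ee_pos(): TCP position.
- arm.current_tool_rot(): TCP orientation.
- arm.current_force(): force on the tool from outside, world axes, zero at the start.
- arm.current_torque(): the same for the moment, N m.
- arm.current_width(): finger opening in m.
- arm.current_grasp_force(): force on a finger pad.
Only numpy, scipy, OpenCV 4.12 (cv2) and the standard library are available. Lean on these libraries where they do the work, as an engineer would, in place of code of your own. Each camera call takes 0.05 s, during which the arm holds its last target. There are 200 camera calls.

TASK

Pick up the small aluminium tray bracket by its upright grip rib, hook both rear claws into the topmost slots of the two slotted uprights on the stand, then press it gently straight down until the sprung catch snaps over its rear tongue and it stays locked flush and level. Feel for the slots and the stop rather than forcing it, leave the other things on the bench where they are, and let go.

Things in the scene. Friction and masses are not known exactly. Their poses are not given: they have to be found in the camera images.
- bracket: Loose aluminium tray bracket, 0.28 kg, standing on the bench. Origin: foot of rear face, mid-width; x out of the rear face, the way the claws point, y across, z up. Tray 80 deep (x -80 to 0), 120 wide, rim 12 high; back plate 5 thick, 70 high. Hangs with its axes parallel to the stand's.
- bracket_grip (a point): Where to grasp: on the bracket's black upright grip rib (14 thick in y, x -57 to -5, top at z 85), at bracket x -32, y 0, z 70. Grasp across y, from above.
- bracket_claws (a point): Midpoint between the two steel claws, at bracket x 12, y 0, z 58. Claws at y +-45, 8 wide: neck x 0 to 12, z 58 to 64; a lip hangs at its end, x 6 to 12, z 42 to 64 (whole claw 22 high).
- bracket_tongue (a point): Middle of the rear end of the central steel tongue, bracket x 14, z 22.5; the tongue is 30 wide, 5 thick (z 20 to 25), x 0 to 14.
- stand: Fixed stand. Origin on the bench, mid-width, below the front face of the uprights; x into the uprights (the bracket is hooked on along +x), y across, z up. Base plate x -60 to 90, 200 wide, 12 thick. Two steel uprights at y +-45, 24 wide, face 4 thick at x 0, each with 3 slots 12 wide, 25 high, 10 mm bars between and above.
- stand_slots (a point): Nominal midpoint of the topmost slots' lower edges: stand x 0, y 0, z 133. The uprights with catch and seat are clamped up to 10 mm above or below nominal, which no pose shows: the claws must be found into the slots by feel or sight.
- stand_home (a point): Nominal place (same 10 mm doubt) of the bracket's origin at its lowest seat, claw necks on the slots' lower edges: stand x 0, y 0, z 75. Claws go in with the bracket 16 to 19 mm above its lowest seat; then it is pressed down that far with about 8 to 16 N; locked, it sits 2.5 mm above lowest. Over 60 N against the stand is too much.
- latch (a joint): Sprung catch between the uprights, slides back (+x of the stand), m: 0 = out, rests at 0 with the bracket off; the tongue pushes it back about 0.004 on the way down and it snaps back to about 0 above the tongue when locked. Spring 1 N at 0, 2 N at 0.004; sloped face 60 degrees.
- seat (a joint): Sprung seat under the tongue, m, positive downward: 0 = up (bracket off or not pressed), 0.007 with the bracket at its lowest seat, about 0.0045 when the bracket is locked below the catch; if not caught it pushes the bracket back up to about 0. Spring 4 N at 0, 9 N at 0.007.
- vial: Bystander: amber glass vial, 24 diameter, 48 high; origin at its foot.
- jar: Bystander: lidded jar, 60 diameter, 75 high; origin at its foot.
- driver: Bystander: screwdriver 160 long lying on the bench; origin mid-length on the underside.
- pen: Bystander: black pen 130 long lying on the bench.
- slidebox: Bystander: grey slide box 70 x 85 x 34; origin under its centre.
- dish: Bystander: shallow white dish, 86 diameter, 16 high; origin at its foot.
- spareknob: Bystander: spare black knob, 20 diameter, 16 high, standing on a front corner of the stand's base plate; origin at its foot.
Mind the look-alikes: they are no part of the job. Several things look just like the stand: the one meant starts farthest to the robot's right. Several things look just like the bracket: the one meant starts farthest to the robot's left.

How it is judged:
By the outcome, as a careful person would: the job done as asked, in the order asked, and still so for the second after the job is handed in, with the robot touching nothing.
It also fails if it takes over 64 s, if anything falls off the work surface, if the arm or the gripper's body presses on something with over 40 N, if the wrist force passes 120 N, or if a joint passes its speed limit or range.

## Working session

There is one attempt and no reset: what is moved stays moved. The work goes in short steps, each a Python script; the robot and the scene stay as the last script left them, time stands still between calls to the robot, and variables do not carry over. Pictures are saved under pics/ and viewed, at most 10 in all, crops included, and the job is handed in when it is done.

```bash
ls; mkdir -p pics; python3 - <<'E'
from rig import arm
import cv2,numpy as np
np.set_printoptions(precision=4,suppress=True)
for n in("scene","top"):
    im=arm.snapshot(n); cv2.imwrite(f"pics/{n}0.png",im[:,:,::-1]); c=arm.get_calibration(n); print(n,c["intrinsics"],c["cam_to_world"])
print(arm.grip_depth,arm.current_t(),arm.current_force(),arm.current_tool_rot())
E
```

```text
pics
scene [[525.2389   0.     310.2787]
 [  0.     525.2389 238.5632]
 [  0.       0.       1.    ]] [[ 0.3641  0.5583 -0.7455  1.4473]
 [ 0.9313 -0.2313  0.2815 -0.3319]
 [-0.0152 -0.7967 -0.6041  0.8485]
 [ 0.      0.      0.      1.    ]]
top [[489.4502   0.     330.6765]
 [  0.     489.4502 239.997 ]
 [  0.       0.       1.    ]] [[-0.0177 -0.9811  0.1925  0.3212]
 [-0.9997  0.014  -0.0206  0.0097]
 [ 0.0175 -0.1928 -0.9811  1.0836]
 [ 0.      0.      0.      1.    ]]
0.0188 0.1 [ 0.1629  0.4744 -0.795 ] [[ 0.9156  0.4021 -0.0003]
 [ 0.4021 -0.9156  0.0011]
 [ 0.0001 -0.0011 -1.    ]]
```

View pics/scene0.png

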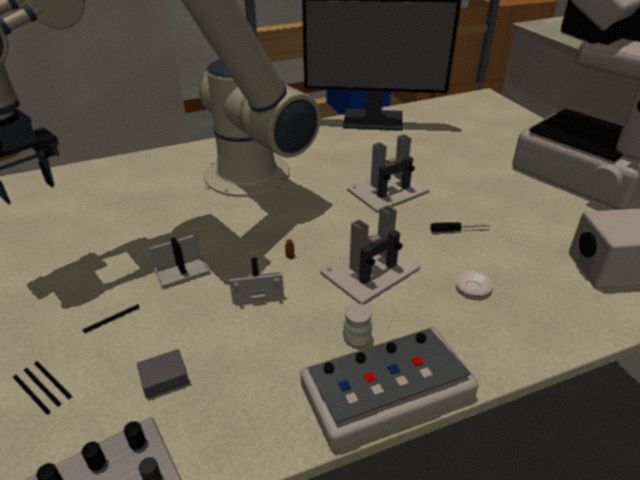

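View pics/top0.png

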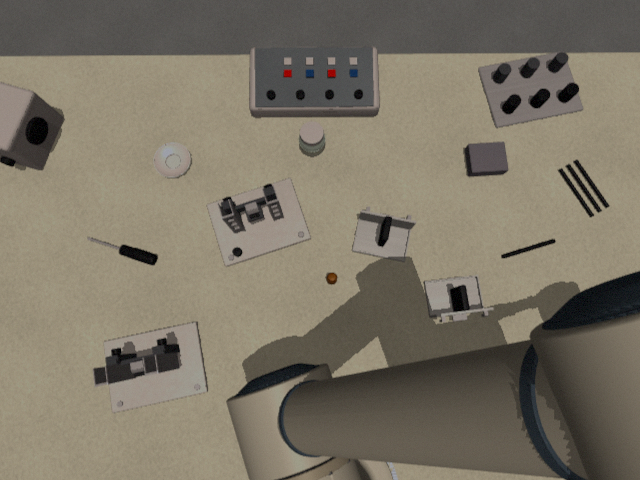

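```bash
cat > h.py <<'E'
from rig import arm
import cv2,numpy as np
np.set_printoptions(precision=4,suppress=True)
def back(c,uv,z):
    K,T=c["intrinsics"],c["cam_to_world"]
    d=T[:3,:3]@np.linalg.solve(K,[*uv,1.]); o=T[:3,3]
    return o+d*(z-o[2])/d[2]
def proj(c,P):
    K,T=c["intrinsics"],c["cam_to_world"]
    p=(np.atleast_2d(P)-T[:3,3])@T[:3,:3]; q=p@K.T
    return q[:,:2]/q[:,2:]
def frame(x,y,z,a):
    T=np.eye(4); c,s=np.cos(np.radians(a)),np.sin(np.radians(a))
    T[:2,:2]=[[c,-s],[s,c]]; T[:3,3]=x,y,z; return T
def tf(T,P): return np.atleast_2d(P)@T[:3,:3].T+T[:3,3]
def down(a): # tool down, tool x along heading a, y across
    c,s=np.cos(np.radians(a)),np.sin(np.radians(a))
    return np.array([[c,s,0],[s,-c,0],[0,0,-1.]])
def shot(n,f):
    c=arm.get_calibration(n); im=arm.snapshot(n)[:,:,::-1].copy(); cv2.imwrite(f"pics/{f}.png",im); np.savez(f"pics/{f}.npz",K=c["intrinsics"],T=c["cam_to_world"]); return c,im
E
python3 - <<'E'
from h import *
c=arm.get_calibration("top")
print("base",*[back(c,p,.012) for p in[(207,206),(290,179),(311,238),(227,264)]])
print("br",*[back(c,p,.0) for p in[(353,251),(406,258),(412,228),(358,222)]])
print("vial",back(c,(331,278),.03),"jar",back(c,(312,140),.04))
w=arm.get_calibration("wrist"); R=arm.current_tool_rot();p=arm.current_ee_pos()
print(w["intrinsics"]); T=w["cam_to_world"]; print(R.T@T[:3,:3],R.T@(T[:3,3]-p))
E
```

```text
base [0.6134 0.2644 0.012 ] [0.6747 0.0776 0.012 ] [0.5366 0.0311 0.012 ] [0.4808 0.2165 0.012 ]
br [ 0.5078 -0.0628  0.    ] [ 0.4901 -0.1815  0.    ] [ 0.5589 -0.1985  0.    ] [ 0.5746 -0.0759  0.    ]
vial [ 0.4442 -0.0116  0.03  ] jar [0.7571 0.026  0.04  ]
[[331.154    0.     321.4951]
 [  0.     331.154  238.7127]
 [  0.       0.       1.    ]]
[[-0.0004 -0.9698 -0.2441]
 [ 1.     -0.0004 -0.0003]
 [ 0.0002 -0.2441  0.9698]] [ 0.0682  0.0002 -0.2027]
```

```bash
cat >> h.py <<'E'
BR=frame(.578,-.134,0,-8.5); ST=frame(.562,.1428,0,18)
def view(e,a):  # tool z at elevation -e, heading a, tool x up
    c,s=np.cos(np.radians(e)),np.sin(np.radians(e)); h=np.array([np.cos(np.radians(a)),np.sin(np.radians(a)),0]); u=np.array([0,0,1.])
    tz=c*h-s*u; tx=s*h+c*u
    return np.c_[tx,np.cross(tz,tx),tz]
E
python3 - <<'E'
from h import *
for e,el,d in[(34,30,.25),(45,35,.25),(45,40,.28),(55,45,.25),(55,40,.25),(60,50,.25)]:
    R=view(e,18); r=np.radians(el); cam=tf(ST,[-d*np.cos(r),0,.145+d*np.sin(r)])[0]
    p=cam-R@[.0682,0,-.2027]; print(e,el,d,p,arm.solve_ik(p,R))
# view bracket
p=tf(BR,[-.13,0,.14])[0]; arm.move_to(p,down(-8.5)); arm.sleep(.2); shot("wrist","w1"); print(arm.current_t(),arm.current_joint_positions())
E
```

```text
34 30 0.25 [0.4796 0.116  0.1001] None
45 35 0.25 [0.4577 0.1089 0.0968] [-10.1196  36.649  150.4319 154.7319  51.3299 -94.2676]
45 40 0.28 [0.4485 0.1059 0.1334] [-11.5549  23.7478 147.5643 145.1676  37.636  -82.9915]
55 45 0.25 [0.4513 0.1068 0.1166] [ -4.9833  16.7647 136.8324 115.8903  14.4152 -45.7761]
55 40 0.25 [0.4373 0.1023 0.1005] [ -6.4602  20.1319 140.3877 132.6845  18.8493 -64.6977]
60 50 0.25 [0.4494 0.1062 0.1269] [ -2.7511  12.6621 130.9202  52.1065  12.9727  20.4477]
2.1667 [-21.7543  18.5965 102.2027  -0.0013  59.2006  76.778 ]
```

View pics/w1.png

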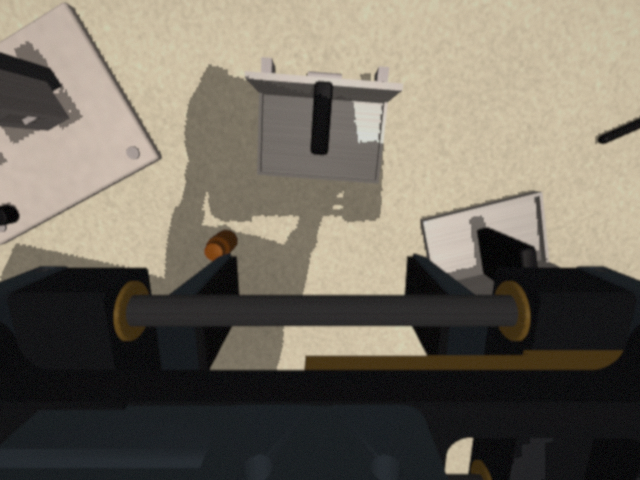

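```bash
python3 - <<'E'
import cv2
im=cv2.imread("pics/w1.png")[55:190,240:410]
cv2.imwrite("pics/w1c.png",cv2.resize(im,None,fx=4,fy=4,interpolation=cv2.INTER_CUBIC))
E
```

```text
(no output)
```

View pics/w1c.png

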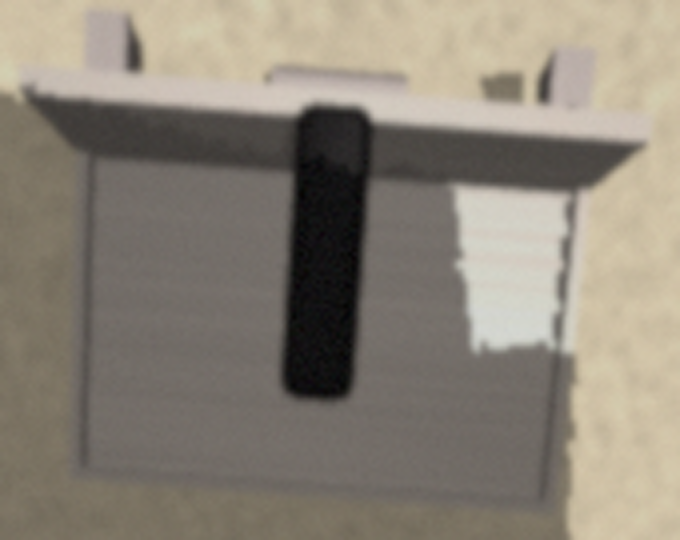

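```bash
cat >> h.py <<'E'
from scipy.optimize import least_squares
def load(f):
    d=np.load(f"pics/{f}.npz"); return dict(intrinsics=d["K"],cam_to_world=d["T"])
def fit(c,obj,px,z0,x0,fitz=False):
    obj=np.array(obj)/1e3; px=np.array(px)
    f=lambda q:(proj(c,tf(frame(q[0],q[1],q[3] if fitz else z0,q[2]*100),obj))-px)
    q0=np.r_[x0[0],x0[1],x0[2]/100,[z0] if fitz else []]
    s=least_squares(lambda q:f(q).ravel(),q0,loss="soft_l1"); s.x[2]*=100
    q=s.x.copy(); q[2]/=100; print(s.x, "\n",f(q).round(1).tolist()); return s.x
E
python3 - <<'E'
from h import *
o=[(-5,60,70),(0,60,70),(-5,-60,70),(0,-60,70),(-57,7,85),(-57,-7,85),(-5,7,85),(-5,-7,85),(-80,60,12),(-80,-60,12),(12,49,64),(12,41,64),(12,-41,64),(12,-49,64)]
p=np.array([(28,96),(25,70),(646,143),(650,115),(282,392),(353,395),(299,107),(372,112),(73,472),(556,505),(86,8),(130,10),(555,46),(597,48)])/4+[239.6,54.6]
fit(load("w1"),o,p,0,(.578,-.134,-8.5)); fit(load("w1"),o,p,0,(.578,-.134,-8.5),True)
# lift, then look at stand from the front
R=view(55,18); r=np.radians(45); cam=tf(ST,[-.25*np.cos(r),0,.145+.25*np.sin(r)])[0]
q=cam-R@[.0682,0,-.2027]
arm.move_l(arm.current_ee_pos()+[-.02,0.05,.1],feed=.3)
arm.move_to(q+[-.02,0,.08],R); arm.move_l(q,feed=.2); arm.sleep(.2); shot("wrist","w2"); print(arm.current_t(),arm.current_joint_positions())
E
```

```text
[  0.5735  -0.1363 -12.5344] 
 [[-1.9, -0.3], [-1.1, -1.0], [1.1, -0.2], [0.9, -0.3], [-0.3, 1.3], [0.4, 1.9], [-0.2, -2.2], [1.1, -2.0], [-0.9, 1.9], [-0.1, 2.2], [0.1, 0.3], [-0.4, 0.6], [0.2, -0.2], [0.1, 0.1]]
[  0.5743  -0.1365 -12.5296  -0.0042] 
 [[-0.7, -0.3], [0.2, -0.9], [-0.0, -0.4], [-0.2, -0.3], [-0.1, 0.2], [0.4, 0.8], [0.0, -2.2], [1.0, -2.0], [-0.0, 0.8], [-0.7, 1.0], [1.1, 0.7], [0.4, 1.0], [-0.5, 0.0], [-0.8, 0.3]]
5.4667 [ -4.984   16.7439 136.8282 115.8728  14.4128 -45.7574]
```

View pics/w2.png

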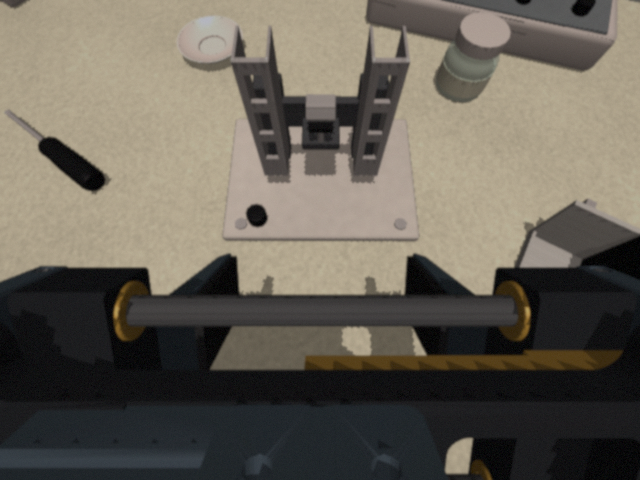

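```bash
python3 - <<'E'
import cv2
im=cv2.imread("pics/w2.png")[25:175,225:415]
cv2.imwrite("pics/w2c.png",cv2.resize(im,None,fx=4,fy=4,interpolation=cv2.INTER_CUBIC))
E
```

```text
(no output)
```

View pics/w2c.png

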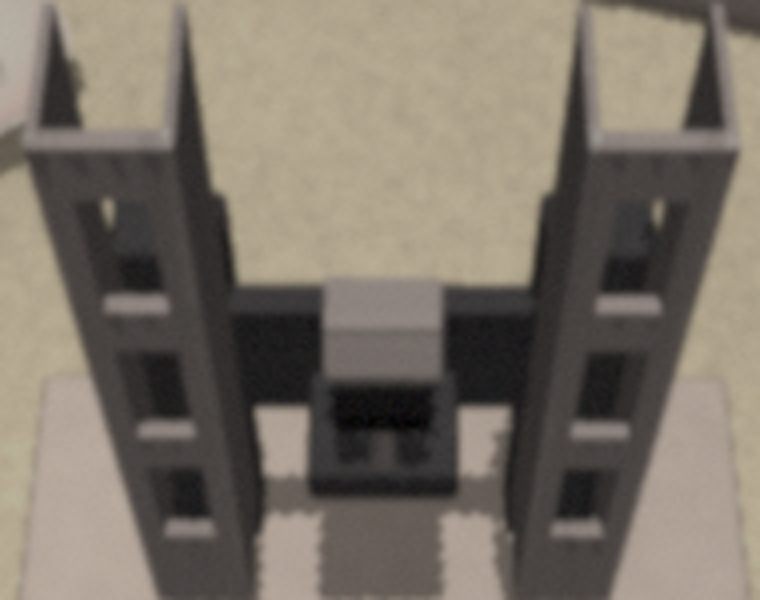

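```bash
python3 - <<'E'
from h import *
c=load("w2")
o=[(0,57,168),(0,33,168),(0,-33,168),(0,-57,168),(0,51,133),(0,39,133),(0,-39,133),(0,-51,133),(0,51,158),(0,-51,158),(0,51,98),(0,39,98),(0,-39,98),(0,-51,98),(0,51,63),(0,39,63),(0,-39,63),(0,-51,63)]
p=np.array([(28,150),(180,150),(595,150),(738,150),(104,313),(171,313),(597,312),(661,312),(76,200),(687,203),(139,437),(197,437),(570,437),(629,437),(166,535),(216,535),(550,535),(602,535)])/4+[224.6,24.6]
ob=[(-60,100,12),(-60,-100,12)]; pb=[(224,236),(417.3,237)]
o,ob,pb=np.array(o)/1e3,np.array(ob)/1e3,np.array(pb)
f=lambda q:np.r_[proj(c,tf(frame(q[0],q[1],q[3],q[2]*100),o))-p,proj(c,tf(frame(q[0],q[1],0,q[2]*100),ob))-pb]
s=least_squares(lambda q:f(q).ravel(),[.562,.143,.18,0]); print(s.x); print(f(s.x).round(1).tolist())
s=least_squares(lambda q:f(q)[:18].ravel(),[.562,.143,.18,0]); print(s.x); print(np.abs(f(s.x)[:18]).max())
E
```

```text
[ 0.566   0.1445  0.1787 -0.0034]
[[-0.5, -0.0], [-0.9, 0.0], [-1.3, 0.2], [0.5, 0.2], [0.8, -0.2], [0.3, -0.2], [-0.5, 0.2], [-0.2, 0.3], [0.3, 0.3], [0.5, -0.2], [0.3, -0.2], [0.1, -0.2], [0.2, -0.0], [-0.2, -0.0], [0.1, -0.3], [0.4, -0.2], [0.3, -0.1], [0.2, -0.1], [-2.9, 0.3], [2.9, -0.4]]
[ 0.5658  0.1444  0.1796 -0.0032]
1.2523441259103834
```

```bash
cat >> h.py <<'E'
BR=frame(.5740,-.1364,0,-12.53); SA=17.9; ST=frame(.5658,.1444,-.0033,SA)
GR=np.array([-.032,0,.0512])
def at(x,y,z): return tf(ST,np.array([x,y,z])+GR)[0]   # TCP for bracket origin at stand coords (up-shifted stand)
def F(n=8):
    v=[]
    for _ in range(n): v.append(arm.current_force()); arm.sleep(.01)
    return ST[:3,:3].T@np.mean(v,0)
E
python3 - <<'E'
from h import *
p=arm.current_ee_pos()
arm.move_l(p+[-.03,-.02,.1],feed=.3)
g=tf(BR,GR)[0]; R=down(-12.53)
arm.move_to(g+[0,0,.09],R); arm.move_l(g,feed=.12); print("f before",arm.current_force())
arm.grip(.0); print(arm.current_width(),arm.current_grasp_force(),arm.current_force())
arm.move_l(g+[0,0,.03],feed=.08); print("w",arm.current_width(),arm.current_force(),arm.current_torque())
arm.move_l(g+[0,0,.13],feed=.2)
arm.move_to(at(-.05,0,.0895+.03),down(SA)); arm.move_l(at(-.04,0,.0895),feed=.12); arm.sleep(.2)
print(F(),arm.current_width(),arm.current_t(),arm.current_ee_pos()-at(-.04,0,.0895)); shot("wrist","w3"); shot("scene","s3")
a=cv2.imread("pics/w3.png"); cv2.imwrite("pics/w3c.png",cv2.resize(a[0:250,160:480],None,fx=2.4,fy=2.4,interpolation=cv2.INTER_CUBIC))
E
```

```text
f before [-0.1626 -0.2081 -0.5934]
0.01296631090256381 29.99983012676239 [ 0.5546 -0.3573 -0.6212]
w 0.013493047413921431 [-0.6756 -0.1354 -2.8416] [0.0146 0.0488 0.0507]
[-0.1514  0.2425 -3.0403] 0.013511357682990305 13.35 [ 0.0003 -0.0001  0.0006]
```

View pics/w3c.png

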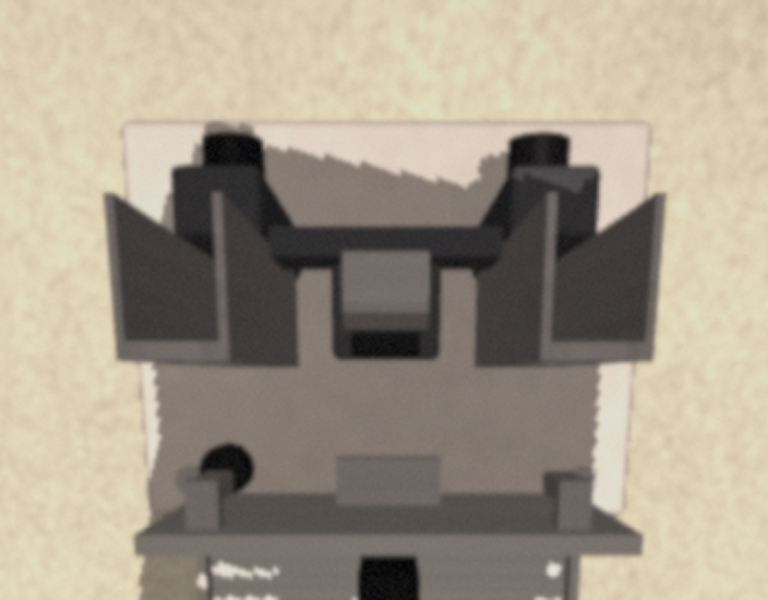

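```bash
python3 - <<'E'
from h import *
z=.0895; y=.0007
arm.move_l(at(-.016,y,z),feed=.06); arm.sleep(.1); b=F(); print("base",b)
x=-.016
while x<.003:
    x+=.0015; arm.move_l(at(x,y,z),feed=.02); f=F(4)-b; print(round(x*1e3,1),f.round(1))
    if f[0]<-5 or abs(f).max()>12: break
print(arm.current_t(),arm.current_ee_pos()-at(x,y,z))
E
```

```text
base [ 0.0694  0.3804 -2.8698]
-14.5 [-0.1 -0.6  0.1]
-13.0 [-0.  -0.3  0.2]
-11.5 [-3.5 -0.3  1.1]
-10.0 [-9.1 -1.   3.8]
15.3 [-0.0015 -0.0004 -0.0003]
```

```bash
python3 - <<'E'
from h import *
y=.0007
for dz in(.0015,.003,-.0015,-.003,.0045,-.0045,.006,-.006):
    z=.0895+dz
    arm.move_l(at(-.015,y,z),feed=.04); arm.sleep(.05); b=F(); t0=arm.current_torque(); x=-.015; ok=True
    while x<-.004:
        x+=.002; arm.move_l(at(x,y,z),feed=.025); f=F(3)-b
        if f[0]<-4 or abs(f).max()>10: ok=False; break
    print(dz,round(x*1e3,1),f.round(1),(ST[:3,:3].T@(arm.current_torque()-t0)).round(2),round(arm.current_t(),2))
    if ok: break
E
```

```text
0.0015 -11.0 [-4.8 -0.1  1.8] [-0.04  1.11  0.01] 16.25
0.003 -3.0 [ 0.2  0.2 -0.1] [0.05 0.06 0.03] 18.27
```

```bash
python3 - <<'E'
from h import *
y=.0007; z=.0925; x=-.003; b=F()
while x<.005:
    x+=.001; arm.move_l(at(x,y,z),feed=.02); f=F(3)-b; print("x",round(x*1e3,1),f.round(1))
    if f[0]<-3: break
x-=.0008; arm.move_l(at(x,y,z),feed=.02); print("backed",(F()-b).round(1))
while z>.072:
    z-=.001; arm.move_l(at(x,y,z),feed=.02); f=F(3)-b; e=ST[:3,:3].T@(arm.current_ee_pos()-at(x,y,z)); print(round(z*1e3,1),f.round(1),(e*1e3).round(1))
    if f[2]>17 or abs(f[0])>12 or abs(f[1])>10: break
print(arm.current_t(),arm.current_width()); shot("scene","s4"); shot("wrist","w4")
E
```

```text
x -2.0 [-0.  -0.   0.1]
x -1.0 [-0.3 -0.1  0. ]
x 0.0 [-3.6 -0.1  1.6]
backed [-0.1 -0.1 -0.1]
91.5 [ 0.1 -0.3 -0.2] [ 0.  -0.  -0.1]
90.5 [ 0.3  0.2 -0.2] [-0.   0.  -0.1]
89.5 [-0.6  0.3  0.7] [-0.1 -0.  -0. ]
88.5 [-0.8 -0.3  1.4] [-0.1 -0.  -0. ]
87.5 [-1.5 -0.3  1.8] [-0.   0.  -0.1]
86.5 [-1.4  0.   1.7] [-0.1  0.  -0. ]
85.5 [-1.2 -0.4  2. ] [-0.1  0.  -0. ]
84.5 [-2.3  0.2  2.7] [-0. -0. -0.]
83.5 [-1.9 -0.2  0.8] [-0.2  0.  -0.2]
82.5 [-2.8  0.6  3.3] [-0. -0.  0.]
81.5 [-2.8  0.2  4.7] [-0. -0. -0.]
80.5 [-3.6 -0.4  5. ] [-0.  0. -0.]
79.5 [-3.5  0.4  5. ] [-0.  0. -0.]
78.5 [-3.6 -0.   4.7] [ 0.  -0.  -0.1]
77.5 [-3.7  0.4  7. ] [ 0.1 -0.   0.1]
76.5 [-3.8  0.2  7.8] [ 0.  -0.   0.1]
75.5 [-4.3  0.3  8.4] [ 0.1 -0.   0.1]
74.5 [-8.6  0.8 20.9] [ 0.1 -0.   0.8]
24.4333 0.013474729306527588
```

```bash
python3 - <<'E'
from h import *
p=arm.current_ee_pos(); p[2]-=.0008
for u in(.001,.002,.0025,.003,.0035):
    arm.move_l(p+[0,0,u],feed=.02); f=F(4); print(u,(f-[0,0,-2.87]).round(1))
    if f[2]+2.87<-4: break
E
python3 -c "
import cv2
a=cv2.imread('pics/s4.png')[190:310,300:440];cv2.imwrite('pics/s4c.png',cv2.resize(a,None,fx=5,fy=5,interpolation=cv2.INTER_CUBIC))"
```

```text
0.001 [-4.4  0.2  8.4]
0.002 [-3.9 -0.   7.6]
0.0025 [-3.7 -0.   7.2]
0.003 [-3.6 -0.   7.7]
0.0035 [-2.9 -0.1  7. ]
```

View pics/s4c.png

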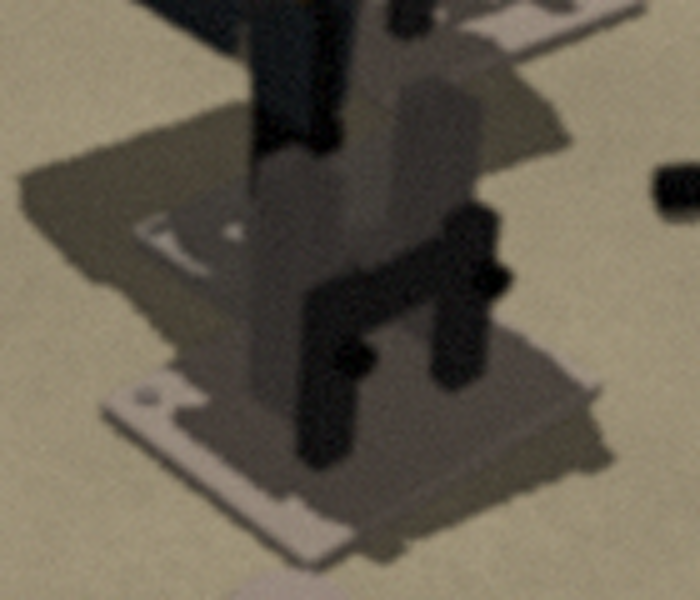

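```bash
python3 - <<'E'
from h import *
p=arm.current_ee_pos(); print((tf(np.linalg.inv(ST),p)[0]-GR)*1e3)
arm.sleep(.2); print(F()+[0,0,2.87])
for u in(.0007,.0014,.0021,.0028,.0035):
    arm.move_l(p+[0,0,u],feed=.02); arm.sleep(.1); f=F(6)+[0,0,2.87]; print(u,f.round(1),(ST[:3,:3].T@arm.current_torque()).round(2))
    if f[2]<-4: break
print(arm.current_t())
E
```

```text
[-0.6703  0.6566 77.9956]
[-3.3343 -0.0943  6.8116]
0.0007 [ 1.3  0.5 -1.9] [ 0.05 -0.3   0.01]
0.0014 [  5.3  -0.3 -10. ] [ 0.02 -0.9   0.04]
27.0167
```

```bash
python3 - <<'E'
from h import *
p=arm.current_ee_pos(); arm.move_l(p+[0,0,-.0011],feed=.02); arm.sleep(.1); print((F()+[0,0,2.87]).round(1))
arm.grip(.05); arm.sleep(.1); print(arm.current_width(),F().round(1))
p=arm.current_ee_pos(); arm.move_l(p+[0,0,.06],feed=.1); print(F().round(1))
arm.move_l(tf(ST,[-.13,0,.2])[0],feed=.25); arm.sleep(.2); print(arm.current_t()); shot("wrist","w5")
a=cv2.imread("pics/w5.png"); cv2.imwrite("pics/w5c.png",cv2.resize(a[0:270,180:460],None,fx=2.2,fy=2.2,interpolation=cv2.INTER_CUBIC))
E
```

```text
[-3.5 -0.1  6.9]
0.049636883637617826 [ 0.  -0.1 -0. ]
[-0.3 -0.1 -0.3]
29.875
```

View pics/w5c.png

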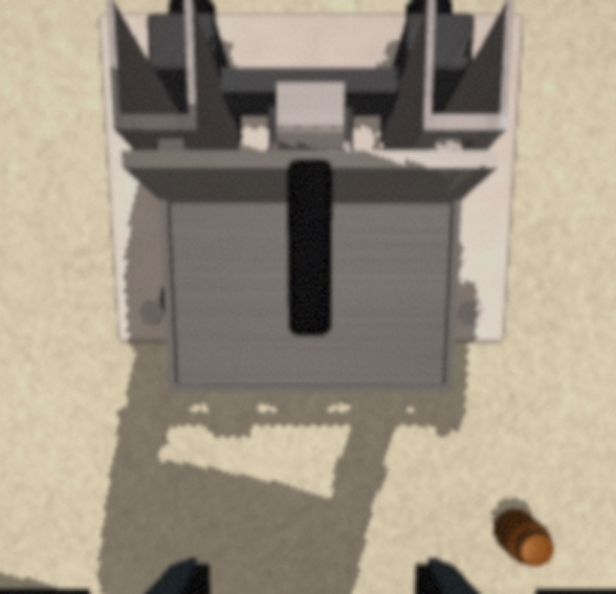

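```bash
python3 - <<'E'
from h import *
from scipy.spatial.transform import Rotation as Rn
c=load("w5")
o=np.array([(0,60,70),(-5,60,70),(-5,-60,70),(0,-60,70),(-57,7,85),(-57,-7,85),(-5,7,85),(-5,-7,85),(-80,60,12),(-80,-60,12)])/1e3
p=np.array([(122,152),(127,167),(492,167),(496,151),(289,334),(331,334),(289,160),(331,160),(173,387),(450,386)])/2.2+[179.7,-.3]
f=lambda q:proj(c,tf(ST,Rn.from_euler("zyx",q[3:],degrees=True).apply(o)+q[:3]/1e3))-p
for n in(4,6):
    g=lambda q:f(np.r_[q,np.zeros(6-n)])
    s=least_squares(lambda q:g(q).ravel(),np.r_[0,0,78,np.zeros(n-3)],loss="soft_l1"); print(s.x.round(2),np.abs(g(s.x)).max(),np.sqrt((g(s.x)**2).mean()))
E
```

```text
[-0.84  0.48 72.3   0.14] 1.7037992892348939 0.9009147916441871
[ 1.04  0.33 73.56  0.11 -1.69 -0.13] 1.325782772283361 0.5754022121799685
```

```bash
python3 -c "
from rig import arm
print(arm.sign_off())"
```

```text
the job is handed in; nothing more can be done
None
```

The bracket is hooked into the topmost slots and pressed down until the catch held (it resisted a 10 N upward test pull). I let go, and it measured level to within camera accuracy, with the gripper clear; the job was handed in at about 30 s.

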